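# Uncover a clamped stud and check its thread with a pitch gauge

### The job

A big threaded stud is clamped in the bench vise, and an offcut of aluminium channel lies over its thread to guard it: lift the channel off and set it down on the bench. Then take the thread pitch gauge by its case, hold it level and bed the teeth of its open leaf into the thread from the side nearest the robot, square to the stud and fully home without forcing, and keep it there for about a second to see that it sits flat. Lay the gauge flat back on the bench, drop nothing, and leave the hammer, the file and the drill-bit case where they are.

Things in the scene. Friction and masses are not known exactly. Their poses are not given: they have to be found in the camera images.
- vise: Dark cast-iron bench vise, fixed to the bench. Origin on the bench under the middle of its jaws; x away from the screw handle, y along the jaws, z up. Jaws: x -68 to 80, y -40 to 40 mm, top at z 135. Slide, screw and tommy bar reach to x -168, y -30 to 30, below z 121; anvil to x 113; base lugs y -82 to 82, below z 24.
- stud: Steel stud, M48 with 5 mm pitch, level and rigidly clamped in the vise. Origin on its axis, 124 mm above the bench; y along the axis to the threaded free end, x level and away from the robot, z up. Plain shank, diameter 45, from y -70 to 52 mm; V thread of 60 degrees from y 52 to 172 mm: crest diameter 48, root 41.9 mm (plain rings, no helix angle).
- groove (a point): Point on the stud's axis at the middle of one thread groove, 112 mm along y from the stud's origin; further grooves follow every 5 mm either way, the first at y 57 and the last at y 167 mm. Axes as the stud's.
- guard: Loose offcut of aluminium channel (about 0.1 kg) lying open side down over the thread like a saddle, covering both sides: 58 mm wide (x, across the stud), 84 long (y, along it), 40 high, wall 3, inside 52 wide and 37 deep. Origin at the centre of its open underside, z up to the closed web, which rests on the thread crests.
- guard_mid (a point): Middle of the guard, 20 mm above its origin along its z.
- gauge: Loose steel screw pitch gauge (about 0.16 kg) lying flat on the bench: case 86 mm long (x), 24 wide (y), 14 thick (z), and one 2 mm leaf swung out square at its +x end, the only toothed part outside the case. Origin at the centre of the case's underside, z up. Leaf at z 7, y -16 to 36, x 31 to 54 mm, teeth facing +x; case ends at x 43. Grip the case across its width.
- leaf_edge (a point): Tip of the middle one of the leaf's seven V teeth (5 mm pitch, 3.5 mm high, at y -5 to 25 mm), at x 54, y 10, z 7 mm in the gauge's frame, axes as the gauge's. Fully home in a groove it is 21 mm from the stud's axis; with teeth standing crest on crest 24 mm or more.
- hammer: Bystander: hammer with a wooden handle, 260 mm long, loose, right of the vise. Origin under its middle, x along it towards the head.
- file: Bystander: flat steel file with a wooden handle, 290 mm long, 24 mm high, loose, at the far left. Origin on the bench below it, x along the blade; it reaches from x -143 to x 145 mm, y -13 to 13 mm.
- bit_case: Bystander: open grey drill-bit case, heavy, loose, on the left beyond the gauge. Origin on the bench under its deep half (100 by 170 mm, 24 mm high); the open lid lies from x 52 to 152 mm.
Things that resemble listed ones, but are neither listed nor needed, are in the scene too. Leave any red look-alike of the gauge alone. Of the things shaped like the guard, the aluminium one is meant.

How it is judged:
By the outcome, as a careful person would: the job done as asked, in the order asked, and still so for the second after the job is handed in, with the robot touching nothing.
It also fails if it takes over 72 s, if anything falls off the work surface, if the arm or the gripper's body presses on something with over 40 N, if the wrist force passes 120 N, or if a joint passes its speed limit or range.

### The arm

A 6-joint arm with a two-finger parallel gripper is mounted at the origin on the work surface. World frame = base frame: x ahead of the robot, y to its left, z up, the work surface at z = 0. Lengths are in m, angles in degrees, forces in N, time in s.
With the tool pointing down it reaches from about 0.375 to 0.9 m from the base axis. Payload 3.1 kg.
Tool frame: the origin (TCP) lies midway between the tips of the shut fingers; the grasp point (between the pads) lies bot.hold_point_z behind it (bot.hold_point_z is the distance from the TCP to the grasp point, in m); z points along the fingers, y is the direction in which the jaws open and shut (so a half turn about z gives the same grasp; the last joint's range is limited). The gripper opens to 87 mm and grips with 3 to 60 N. Pads are 19 mm wide; open, the fingers measure 117 mm over their backs; the gripper's body (75 mm by 190 mm) begins 51 mm behind the grasp point.
Start: joints at [-74.227, 30.224, 82.088, -0, 67.689, -10.227], TCP at [0.274, -0.562, 0.223] pointing down, gripper open.
Joint ranges: [-176.69, 176.69], [-43.24, 126.21], [12.49, 139.97], [-82, 262], [0, 151.66], [-163.58, 163.58]. Speed limits (degrees/s): [159.86, 159.86, 180, 180, 180, 180].

### API

Orientations are given as a 3x3 rotation matrix whose columns are the frame's x, y, z axes.
In Python, from rig import bot, vision, hand_in gives the robot as it stands. The module is installed in compiled form; this text tells all that it offers.
- The arm moves only by the shell command python3 -m handwheel 'ROWS'. ROWS is JSON, a list of rows, each an object of numbers: "hand": the gripper's target within -1 to 1 (fully open at 1, half-way at 0, shut at -1); "dx", "dy", "dz": the shift along the world's x, y, z in cm; "wx", "wy", "wz": the turn, a rotation vector about the world's x, y, z in rad. In form: [{"hand": .., "dx": .., "dy": .., "dz": .., "wx": .., "wy": .., "wz": ..}, ...]. A call has 1 to 10 rows; each row shifts and turns the commanded pose from where the row before left it; what a row does not reach is not made up. A row lasts 1/10 s, in which the tool goes at most 50 mm and 8.59 degrees, less where a joint would pass 70% of its speed; a pose out of reach is approached as far as the arm can. A call with a gripper value outside its range is refused whole. The fingers move at their own pace and stop on an object; the grip force is fixed at half the most. Time passes only in rows, so rows that do not move let the fingers close. It gives the time, the measured TCP pose, the force and the opening at its end, in the units of the state.
- bot.read_state(): the state, without advancing time (a new reading comes with each control period).
- vision.capture(name): name is "side" or "top" or "wrist"; returns (picture, depth): 420x560x3 uint8, red, green, blue; 420x560 float32, m along the optical axis (not along the pixel's ray), 0 where there is no reading.
- vision.get_calibration(name): a dict with "fx", "fy", "cx", "cy" (pixels), "rvec" (rotation vector, rad) and "tvec" (3), from world to camera coordinates, as OpenCV has them. Camera axes: x right, y down, z forward; pixel columns grow to the right and rows downward; lengths in m; the calibration is good to about 2 mm. A picture is of the moment at which its call begins: read the wrist's pose just before it. get_calibration takes no time and is no camera call; for the wrist camera it gives the pose at the moment of the call.
- hand_in(): hands the job in, once; it reports no verdict.
The state is a dict: "time_s": time; "joint_positions": joint angles; "qvel": joint speeds; "tau": joint torques, N m; "position": TCP position; "tcp_rot": TCP orientation; "force": force on the tool from outside, world axes, zero at the start; "moment": the same for the moment, N m; "opening": opening from 0.0 (shut) to 1.0 (fully open).
Only numpy, scipy, OpenCV 4.12 (cv2) and the standard library are available. Lean on these libraries where they do the work, as an engineer would, in place of code of your own. Each camera call takes 0.05 s, during which the arm holds its last target.

## Working session

There is one attempt and no reset: what is moved stays moved. The work goes in short steps, Python scripts to look and compute and a shell command to move; the robot and the scene stay as the last step left them, time stands still between calls to the robot, and variables do not carry over. Pictures are saved under pics/ and viewed, and the job is handed in when it is done.

```bash
mkdir -p pics; cat > h.py <<'E'
import numpy as np, cv2
from rig import bot, vision
def cap(n,tag):
    c=vision.get_calibration(n); p,d=vision.capture(n)
    cv2.imwrite(f'pics/{tag}.png',p[:,:,::-1]); np.savez(f'{tag}.npz',p=p,d=d,**{k:np.array(v) for k,v in c.items()})
    return p,d,c
def load(tag):
    z=np.load(f'{tag}.npz'); return z['p'],z['d'],{k:z[k] for k in ('fx','fy','cx','cy','rvec','tvec')}
def cloud(d,c):
    v,u=np.mgrid[:d.shape[0],:d.shape[1]]
    P=np.stack([(u-c['cx'])/c['fx']*d,(v-c['cy'])/c['fy']*d,d],-1)
    R=cv2.Rodrigues(np.array(c['rvec'],float))[0]
    W=(P-np.array(c['tvec']).ravel())@R
    W[d<=0]=np.nan
    return W
def proj(X,c):
    K=np.array([[c['fx'],0,c['cx']],[0,c['fy'],c['cy']],[0,0,1.]])
    return cv2.projectPoints(np.array(X,float).reshape(-1,1,3),np.array(c['rvec'],float),np.array(c['tvec'],float),K,None)[0].reshape(-1,2)
E
python3 - <<'E'
from h import *
for n in ('top','side','wrist'): cap(n,n+'0')
s=bot.read_state(); print({k:np.round(v,3).tolist() for k,v in s.items()}, bot.hold_point_z)
E
```

```text
{'time_s': 0.15, 'joint_positions': [-74.228, 30.268, 82.141, -0.0, 67.689, -10.227], 'qvel': [-0.097, -0.136, -0.221, -0.027, 0.001, -0.077], 'tau': [-0.0, -44.043, -17.684, 0.063, 0.055, -0.0], 'position': [0.274, -0.561, 0.222], 'tcp_rot': [[0.899, 0.438, -0.0], [0.438, -0.899, 0.002], [0.0, -0.002, -1.0]], 'force': [0.706, -0.041, 0.347], 'moment': [0.044, 0.021, 0.004], 'opening': 1.004} 0.0187
```

```bash
ls pics
```

```text
side0.png
top0.png
wrist0.png
```

View pics/top0.png

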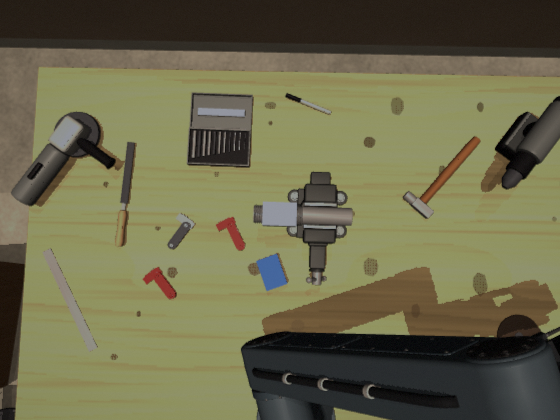

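View pics/side0.png

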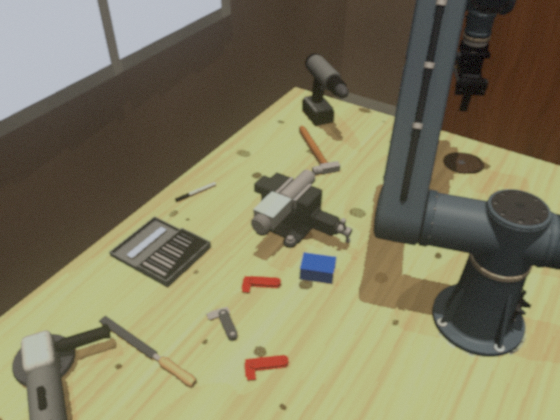

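View pics/wrist0.png

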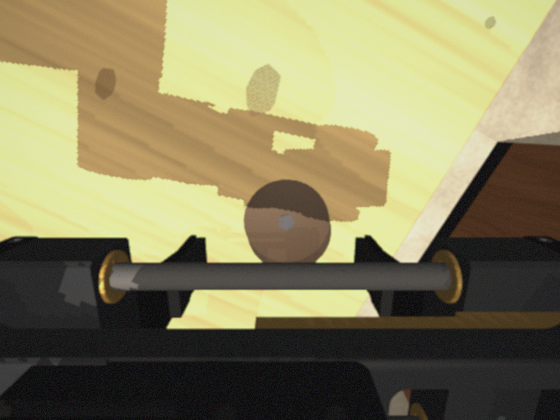

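The top picture shows the aluminium guard on the stud at (280,214) and a blue channel look-alike at (271,271). The gauge candidates are grey at (182,231), red at (232,232) and red at (160,283). The grey one fits, because the red ones are the look-alikes to leave alone. Next I'll take an enlarged crop and measure.

```bash
python3 - <<'E'
from h import *
p,d,c=load('top0'); W=cloud(d,c)
a=cv2.resize(p[190:300,140:250,::-1],None,fx=3.6,fy=3.6,interpolation=cv2.INTER_CUBIC)
b=cv2.resize(p[165:295,240:370,::-1],None,fx=3.05,fy=3.05,interpolation=cv2.INTER_CUBIC)
cv2.imwrite('pics/crop0.png',np.hstack([a[:396,:396],b[:396,:396]]))
for n,(u,v) in dict(guard=(280,214),blue=(271,271),gauge=(182,232),bench=(200,300),stud=(330,216),red=(232,232)).items(): print(n,(u,v),W[v,u].round(4))
print(W[214,250:300].round(3)[::3])
print(W[200:230,280].round(3)[::2])
E
```

```text
guard (280, 214) [0.5328 0.0508 0.1556]
blue (271, 271) [0.3905 0.0723 0.044 ]
gauge (182, 232) [0.489  0.3159 0.0204]
bench (200, 300) [ 0.3065  0.2643 -0.0017]
stud (330, 216) [ 0.5312 -0.0719  0.1456]
red (232, 232) [0.4923 0.1817 0.0115]
[[ 0.543  0.135 -0.002]
 [ 0.532  0.117  0.145]
 [ 0.532  0.11   0.143]
 [ 0.532  0.102  0.153]
 [ 0.533  0.095  0.146]
 [ 0.533  0.088  0.147]
 [ 0.532  0.08   0.152]
 [ 0.533  0.073  0.151]
 [ 0.533  0.066  0.15 ]
 [ 0.533  0.058  0.155]
 [ 0.533  0.051  0.156]
 [ 0.533  0.043  0.148]
 [ 0.534  0.036  0.149]
 [ 0.534  0.029  0.151]
 [ 0.534  0.021  0.148]
 [ 0.534  0.014  0.153]
 [ 0.534  0.007  0.151]]
[[ 0.584  0.053  0.   ]
 [ 0.563  0.051  0.151]
 [ 0.558  0.051  0.151]
 [ 0.553  0.051  0.15 ]
 [ 0.547  0.051  0.155]
 [ 0.543  0.051  0.154]
 [ 0.538  0.051  0.153]
 [ 0.533  0.051  0.156]
 [ 0.528  0.051  0.155]
 [ 0.523  0.051  0.149]
 [ 0.518  0.05   0.154]
 [ 0.514  0.05   0.149]
 [ 0.509  0.05   0.152]
 [ 0.505  0.05   0.128]
 [ 0.507  0.052 -0.001]]
```

View pics/crop0.png

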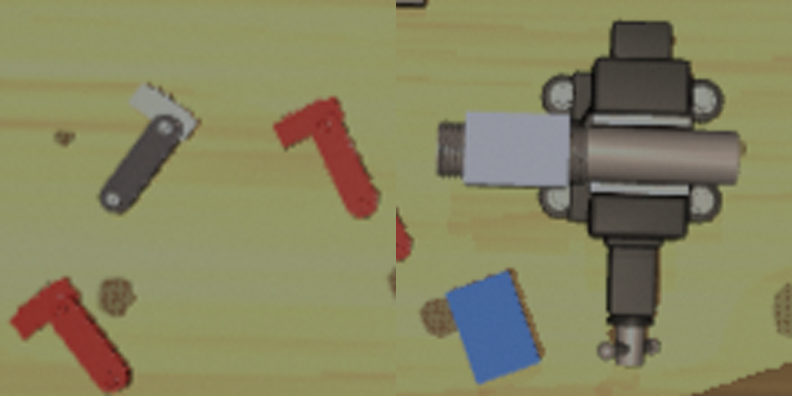

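The crop confirms it. The grey steel gauge is at left, with its case axis running down-left to up-right and the leaf on its far end. The guard is the bare aluminium channel over the thread, and the blue channel is a look-alike. Next I'll fit the stud, guard and gauge axes, then move above the guard.

```bash
python3 - <<'E'
from h import *
p,d,c=load('top0'); W=cloud(d,c)
hsv=cv2.cvtColor(p,cv2.COLOR_RGB2HSV)
# guard mask by height & bluish grey
b=p.astype(int)
z=W[...,2]
m=(z>0.140)&(b[...,2]-b[...,0]>5)&(b.sum(-1)>300)
m[:190]=0;m[:,:250]=0;m[:,310:]=0;m[240:]=0
r=cv2.minAreaRect(np.argwhere(m)[:,::-1].astype(np.float32)); print('guard px',r,m.sum())
def at(uv,zz):
    R=cv2.Rodrigues(c['rvec'])[0]; ray=R.T@np.array([(uv[0]-c['cx'])/c['fx'],(uv[1]-c['cy'])/c['fy'],1]); o=-R.T@c['tvec'].ravel()
    return o+ray*(zz-o[2])/ray[2]
print([at(q,0.15).round(4) for q in cv2.boxPoints(r)], at(r[0],.15))
# stud shank
s=(z>0.135)&(W[...,1]<-0.02)&(W[...,1]>-0.12)&(abs(W[...,0]-.53)<.03)
P=W[s]; 
for y0 in np.arange(-.11,.0,.02):
    q=P[abs(P[:,1]-y0)<.01]; print(y0,q[:,0].min(),q[:,0].max(),q[:,2].max()) if len(q) else 0
for (u,v) in [(255,214),(353,216)]: print(at((u,v),.124))
# gauge case (dark)
g=(hsv[...,1]<90)&(hsv[...,2]<110); g[:205]=0;g[255:]=0;g[:,:160]=0;g[:,205:]=0
r=cv2.minAreaRect(np.argwhere(g)[:,::-1].astype(np.float32)); print(r,g.sum(),[at(q,0.014).round(4) for q in cv2.boxPoints(r)],at(r[0],.014))
E
python3 -m handwheel '[{"hand":1,"dx":1.5,"dy":3,"dz":0.5,"wz":0.08},{"hand":1,"dx":1.8,"dy":4.4,"dz":0.5,"wz":0.08},{"hand":1,"dx":1.8,"dy":4.4,"dz":0.5,"wz":0.08},{"hand":1,"dx":1.8,"dy":4.4,"dz":0.5,"wz":0.08},{"hand":1,"dx":1.8,"dy":4.4,"dz":0.5,"wz":0.08},{"hand":1,"dx":1.8,"dy":4.4,"dz":0.5,"wz":0.08},{"hand":1,"dx":1.8,"dy":4.4,"wz":0.08},{"hand":1,"dx":1.8,"dy":4.4,"wz":0.08},{"hand":1,"dx":1.8,"dy":4.4,"wz":0.08},{"hand":1,"dx":1.8,"dy":4.4,"wz":0.08}]'
```

```text
guard px ((279.0, 213.5), (23.0, 34.0), 90.0) 778
[array([0.5618, 0.0956, 0.15  ]), array([0.5635, 0.0122, 0.15  ]), array([0.5071, 0.0112, 0.15  ]), array([0.5053, 0.0942, 0.15  ])] [0.53437397 0.05328827 0.15      ]
-0.11 0.5103243076997396 0.5526324743346908 0.15195021446515436
-0.09 0.5024380723297446 0.5596863882791953 0.15193565880330065
-0.06999999999999999 0.5020597480384436 0.5593303979161364 0.15171255268552844
-0.04999999999999999 0.5016369615113242 0.5590174821053564 0.15279337748167213
-0.029999999999999985 0.5012190383327031 0.5586066354339745 0.1530128406561385
[0.53392281 0.11359577 0.124     ]
[ 0.53412805 -0.13116901  0.124     ]
((180.53604125976562, 233.59542846679688), (12.999961853027344, 35.52685546875), 30.65066909790039) 272 [array([0.4516, 0.3595, 0.014 ]), array([0.5357, 0.3136, 0.014 ]), array([0.5182, 0.2825, 0.014 ]), array([0.4344, 0.3285, 0.014 ])] [0.4848518  0.32106065 0.014     ]invalid input
```

```bash

python3 -m handwheel '[{"hand":1,"dx":1.5,"dy":3,"dz":0.5,"wx":0,"wy":0,"wz":0.08},{"hand":1,"dx":1.8,"dy":4.4,"dz":0.5,"wx":0,"wy":0,"wz":0.08},{"hand":1,"dx":1.8,"dy":4.4,"dz":0.5,"wx":0,"wy":0,"wz":0.08},{"hand":1,"dx":1.8,"dy":4.4,"dz":0.5,"wx":0,"wy":0,"wz":0.08},{"hand":1,"dx":1.8,"dy":4.4,"dz":0.5,"wx":0,"wy":0,"wz":0.08},{"hand":1,"dx":1.8,"dy":4.4,"dz":0.5,"wx":0,"wy":0,"wz":0.08},{"hand":1,"dx":1.8,"dy":4.4,"dz":0,"wx":0,"wy":0,"wz":0.08},{"hand":1,"dx":1.8,"dy":4.4,"dz":0,"wx":0,"wy":0,"wz":0.08},{"hand":1,"dx":1.8,"dy":4.4,"dz":0,"wx":0,"wy":0,"wz":0.08},{"hand":1,"dx":1.8,"dy":4.4,"dz":0,"wx":0,"wy":0,"wz":0.08}]'
```

```text
time_s: 1.15
position: [0.4513, -0.1338, 0.2526]
tcp_rot: [[0.309, 0.951, 0.0], [0.951, -0.309, -0.0], [-0.0, 0.0, -1.0]]
force: [0.9, -0.7, -0.1]
opening: 1.001
```

```bash

python3 -m handwheel '[{"hand":1,"dx":1.7,"dy":3.7,"dz":0,"wx":0,"wy":0,"wz":0.063},{"hand":1,"dx":1.7,"dy":3.7,"dz":0,"wx":0,"wy":0,"wz":0.063},{"hand":1,"dx":1.7,"dy":3.7,"dz":0,"wx":0,"wy":0,"wz":0.063},{"hand":1,"dx":1.6,"dy":3.7,"dz":0,"wx":0,"wy":0,"wz":0.063},{"hand":1,"dx":1.0,"dy":2.8,"dz":0,"wx":0,"wy":0,"wz":0.062},{"hand":1,"dx":0,"dy":0,"dz":0,"wx":0,"wy":0,"wz":0},{"hand":1,"dx":0,"dy":0,"dz":0,"wx":0,"wy":0,"wz":0}]'
python3 - <<'E'
from h import *
cap('wrist','w1');s=bot.read_state(); print(s['position'],s['tcp_rot'])
E
```

```text
time_s: 1.85
position: [0.5276, 0.0408, 0.2522]
tcp_rot: [[0.002, 1.0, -0.001], [1.0, -0.002, -0.0], [-0.0, -0.001, -1.0]]
force: [-0.5, -0.4, 0.2]
opening: 0.998
[0.52750958 0.04001636 0.25223136] [[ 3.12058425e-03  9.99994576e-01 -1.05317384e-03]
 [ 9.99995032e-01 -3.12105080e-03 -4.41639714e-04]
 [-4.44924328e-04 -1.05179043e-03 -9.99999348e-01]]
```

View pics/w1.png

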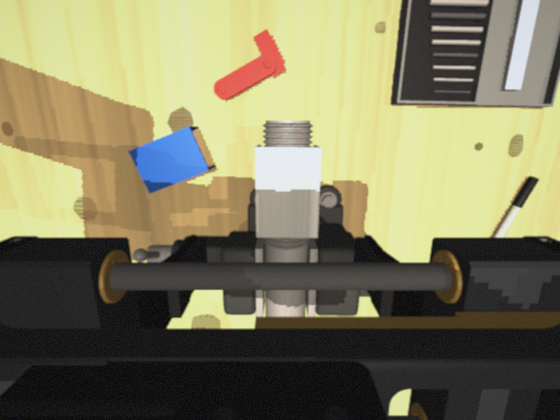

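The wrist view shows the guard from (255,147) to (321,~235), with the thread end at row 122. I'll measure it.

```bash
python3 - <<'E'
from h import *
p,d,c=load('w1'); W=cloud(d,c)
for v in (155,170,185,210,225):
    row=W[v]; k=np.where((row[:,2]>.14)&(np.arange(560)>230)&(np.arange(560)<340))[0]; print(v,k.min(),k.max(),row[k.min()].round(4),row[k.max()].round(4),np.nanmedian(row[k,2]).round(4))
for u in (270,288,305):
    col=W[:,u]; k=np.where((col[:235,2]>.12))[0]; print(u,k.min(),col[k.min()].round(4)); 
    print([ (v,*col[v].round(4)[1:]) for v in range(118,152,2)])
E
```

```text
155 256 321 [0.5072 0.0888 0.1538] [0.564  0.0886 0.1538] 0.1528
170 256 320 [0.5069 0.0757 0.1544] [0.5636 0.0754 0.1532] 0.1526
185 256 319 [0.5064 0.0619 0.1523] [0.5631 0.0621 0.1539] 0.1525
210 256 318 [0.5059 0.0385 0.1525] [0.5631 0.0384 0.1524] 0.1525
225 257 318 [0.5065 0.024  0.1526] [0.5636 0.0238 0.1523] 0.1525
270 120 [0.5193 0.1185 0.1392]
[(118, np.float64(0.1246), np.float64(0.0022)), (120, np.float64(0.1185), np.float64(0.1392)), (122, np.float64(0.1167), np.float64(0.1387)), (124, np.float64(0.115), np.float64(0.142)), (126, np.float64(0.1133), np.float64(0.1411)), (128, np.float64(0.1115), np.float64(0.138)), (130, np.float64(0.1098), np.float64(0.1439)), (132, np.float64(0.1081), np.float64(0.1403)), (134, np.float64(0.1063), np.float64(0.139)), (136, np.float64(0.1046), np.float64(0.1433)), (138, np.float64(0.1028), np.float64(0.1397)), (140, np.float64(0.101), np.float64(0.1395)), (142, np.float64(0.0994), np.float64(0.1432)), (144, np.float64(0.0974), np.float64(0.1387)), (146, np.float64(0.0957), np.float64(0.1407)), (148, np.float64(0.0946), np.float64(0.1519
[... 1004 characters left out ...]
22, np.float64(0.1166), np.float64(0.1403)), (124, np.float64(0.1149), np.float64(0.144)), (126, np.float64(0.1132), np.float64(0.1434)), (128, np.float64(0.1115), np.float64(0.1408)), (130, np.float64(0.1097), np.float64(0.1436)), (132, np.float64(0.108), np.float64(0.1418)), (134, np.float64(0.1062), np.float64(0.1392)), (136, np.float64(0.1046), np.float64(0.1443)), (138, np.float64(0.1028), np.float64(0.1422)), (140, np.float64(0.1009), np.float64(0.1402)), (142, np.float64(0.0993), np.float64(0.1439)), (144, np.float64(0.0974), np.float64(0.1401)), (146, np.float64(0.0955), np.float64(0.1388)), (148, np.float64(0.0946), np.float64(0.1523)), (150, np.float64(0.0929), np.float64(0.1536))]
```

```bash
python3 - <<'E'
from h import *
p=load('w1')[0]
cv2.imwrite('pics/w1c.png',cv2.resize(p[110:245,220:360,::-1],None,fx=4,fy=4,interpolation=cv2.INTER_CUBIC))
E
```

```text
(no output)
```

View pics/w1c.png

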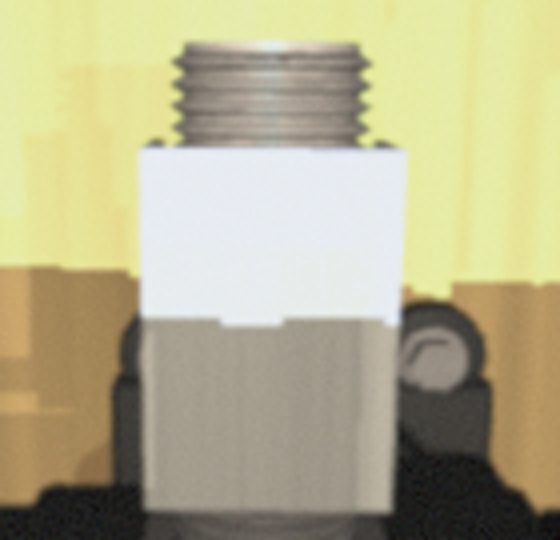

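```bash

python3 -m handwheel '[{"hand":1,"dx":0.7,"dy":1.3,"dz":-2,"wx":0,"wy":0,"wz":-0.012},{"hand":1,"dx":0,"dy":0,"dz":-3.5,"wx":0,"wy":0,"wz":0},{"hand":1,"dx":0,"dy":0,"dz":-3.5,"wx":0,"wy":0,"wz":0},{"hand":1,"dx":0,"dy":0,"dz":-2.5,"wx":0,"wy":0,"wz":0},{"hand":1,"dx":0,"dy":0,"dz":-1.7,"wx":0,"wy":0,"wz":0},{"hand":1,"dx":0,"dy":0,"dz":0,"wx":0,"wy":0,"wz":0},{"hand":-1,"dx":0,"dy":0,"dz":0,"wx":0,"wy":0,"wz":0},{"hand":-1,"dx":0,"dy":0,"dz":0,"wx":0,"wy":0,"wz":0},{"hand":-1,"dx":0,"dy":0,"dz":0,"wx":0,"wy":0,"wz":0},{"hand":-1,"dx":0,"dy":0,"dz":0,"wx":0,"wy":0,"wz":0}]'
```

```text
time_s: 2.9
position: [0.5356, 0.0531, 0.1216]
tcp_rot: [[0.015, 1.0, 0.002], [1.0, -0.015, -0.0], [-0.0, 0.002, -1.0]]
force: [-0.0, 0.4, -0.9]
opening: 0.722
```

```bash

python3 -m handwheel '[{"hand":-1,"dx":0,"dy":0,"dz":0,"wx":0,"wy":0,"wz":0},{"hand":-1,"dx":0,"dy":0,"dz":0,"wx":0,"wy":0,"wz":0},{"hand":-1,"dx":0,"dy":0,"dz":0,"wx":0,"wy":0,"wz":0}]'
```

```text
time_s: 3.2
position: [0.5353, 0.0533, 0.1213]
tcp_rot: [[0.015, 1.0, 0.001], [1.0, -0.015, -0.0], [-0.0, 0.001, -1.0]]
force: [-1.1, -0.9, 6.1]
opening: 0.661
```

```bash

python3 -m handwheel '[{"hand":-1,"dx":0,"dy":0,"dz":0.5,"wx":0,"wy":0,"wz":0},{"hand":-1,"dx":0,"dy":0,"dz":1,"wx":0,"wy":0,"wz":0},{"hand":-1,"dx":0,"dy":0,"dz":2,"wx":0,"wy":0,"wz":0},{"hand":-1,"dx":0,"dy":0,"dz":2.5,"wx":0,"wy":0,"wz":0},{"hand":-1,"dx":0,"dy":0,"dz":2.5,"wx":0,"wy":0,"wz":0},{"hand":-1,"dx":0,"dy":0,"dz":1,"wx":0,"wy":0,"wz":0},{"hand":-1,"dx":0,"dy":0,"dz":0,"wx":0,"wy":0,"wz":0}]'
python3 - <<'E'
from h import *
cap('wrist','w2');cap('side','s2')
E
```

```text
time_s: 3.9
position: [0.536, 0.0533, 0.2171]
tcp_rot: [[0.015, 1.0, 0.004], [1.0, -0.015, -0.0], [-0.0, 0.004, -1.0]]
force: [0.9, -0.1, -1.4]
opening: 0.662
```

View pics/w2.png

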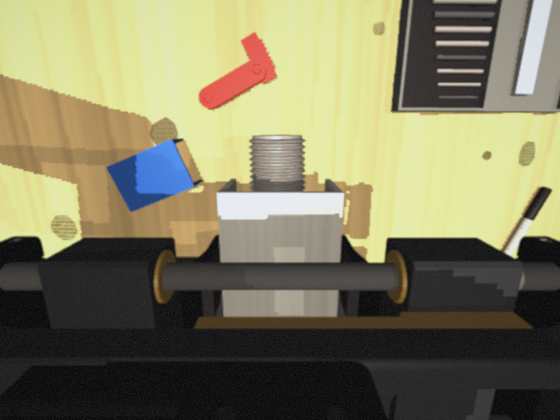

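View pics/s2.png

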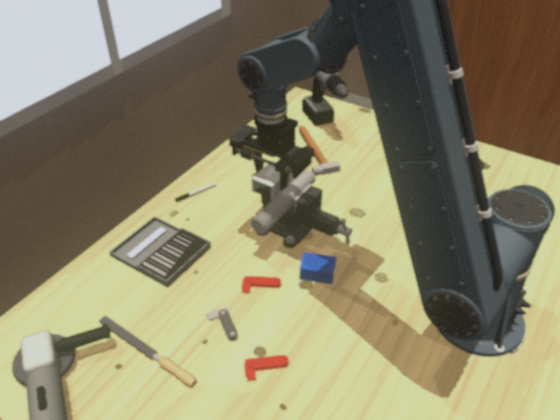

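The guard is held level and clear of the thread, with its open end at (218–342,190). I'll carry it to the clear bench right of the vise.

```bash

python3 -m handwheel '[{"hand":-1,"dx":-0.8,"dy":-2,"dz":0,"wx":0,"wy":0,"wz":0},{"hand":-1,"dx":-1.6,"dy":-4,"dz":0,"wx":0,"wy":0,"wz":0},{"hand":-1,"dx":-1.6,"dy":-4,"dz":0,"wx":0,"wy":0,"wz":0},{"hand":-1,"dx":-1.6,"dy":-4,"dz":0,"wx":0,"wy":0,"wz":0},{"hand":-1,"dx":-1.6,"dy":-4,"dz":0,"wx":0,"wy":0,"wz":0},{"hand":-1,"dx":-1.6,"dy":-4,"dz":0,"wx":0,"wy":0,"wz":0},{"hand":-1,"dx":-0.8,"dy":-2,"dz":-1,"wx":0,"wy":0,"wz":0},{"hand":-1,"dx":-0.6,"dy":-1.3,"dz":-3,"wx":0,"wy":0,"wz":0},{"hand":-1,"dx":0,"dy":0,"dz":-4,"wx":0,"wy":0,"wz":0},{"hand":-1,"dx":0,"dy":0,"dz":-4,"wx":0,"wy":0,"wz":0}]'
python3 -m handwheel '[{"hand":-1,"dx":0,"dy":0,"dz":-3.5,"wx":0,"wy":0,"wz":0},{"hand":-1,"dx":0,"dy":0,"dz":-2.5,"wx":0,"wy":0,"wz":0},{"hand":-1,"dx":0,"dy":0,"dz":-1.0,"wx":0,"wy":0,"wz":0},{"hand":-1,"dx":0,"dy":0,"dz":0,"wx":0,"wy":0,"wz":0},{"hand":-1,"dx":0,"dy":0,"dz":0,"wx":0,"wy":0,"wz":0}]'
```

```text
time_s: 5.0
position: [0.4323, -0.2001, 0.0936]
tcp_rot: [[0.017, 1.0, -0.0], [1.0, -0.017, 0.0], [0.0, -0.0, -1.0]]
force: [-0.1, -0.1, -1.5]
opening: 0.662
time_s: 5.5
position: [0.4332, -0.1998, 0.0257]
tcp_rot: [[0.015, 1.0, 0.0], [1.0, -0.015, -0.0], [-0.0, 0.0, -1.0]]
force: [-0.5, -0.4, -0.7]
opening: 0.664
```

```bash

python3 -m handwheel '[{"hand":-1,"dx":0,"dy":0,"dz":-0.5,"wx":0,"wy":0,"wz":0},{"hand":-1,"dx":0,"dy":0,"dz":-0.4,"wx":0,"wy":0,"wz":0},{"hand":-1,"dx":0,"dy":0,"dz":-0.2,"wx":0,"wy":0,"wz":0},{"hand":-1,"dx":0,"dy":0,"dz":-0.2,"wx":0,"wy":0,"wz":0},{"hand":-1,"dx":0,"dy":0,"dz":0,"wx":0,"wy":0,"wz":0}]'
```

```text
time_s: 6.0
position: [0.433, -0.1997, 0.0125]
tcp_rot: [[0.015, 1.0, -0.0], [1.0, -0.015, -0.0], [-0.0, -0.0, -1.0]]
force: [-0.4, -1.0, -1.2]
opening: 0.663
```

```bash

python3 -m handwheel '[{"hand":-1,"dx":0,"dy":0,"dz":-0.15,"wx":0,"wy":0,"wz":0},{"hand":-1,"dx":0,"dy":0,"dz":0,"wx":0,"wy":0,"wz":0}]'
```

```text
time_s: 6.2
position: [0.433, -0.1997, 0.011]
tcp_rot: [[0.015, 1.0, -0.0], [1.0, -0.015, 0.0], [0.0, -0.0, -1.0]]
force: [0.1, 0.7, -0.8]
opening: 0.664
```

```bash

python3 -m handwheel '[{"hand":-1,"dx":0,"dy":0,"dz":-0.1,"wx":0,"wy":0,"wz":0},{"hand":-1,"dx":0,"dy":0,"dz":0,"wx":0,"wy":0,"wz":0}]'
python3 -m handwheel '[{"hand":-1,"dx":0,"dy":0,"dz":-0.1,"wx":0,"wy":0,"wz":0},{"hand":-1,"dx":0,"dy":0,"dz":0,"wx":0,"wy":0,"wz":0}]'
```

```text
time_s: 6.4
position: [0.4331, -0.1997, 0.0104]
tcp_rot: [[0.015, 1.0, 0.0], [1.0, -0.015, -0.0], [-0.0, 0.0, -1.0]]
force: [-0.7, 0.9, 3.6]
opening: 0.662
time_s: 6.6
position: [0.4331, -0.1997, 0.0103]
tcp_rot: [[0.015, 1.0, 0.0], [1.0, -0.015, -0.0], [-0.0, 0.0, -1.0]]
force: [-0.7, 0.7, 12.3]
opening: 0.668
```

The guard is on the bench. I'll release it and rise.

```bash

python3 -m handwheel '[{"hand":1,"dx":0,"dy":0,"dz":0,"wx":0,"wy":0,"wz":0},{"hand":1,"dx":0,"dy":0,"dz":0,"wx":0,"wy":0,"wz":0},{"hand":1,"dx":0,"dy":0,"dz":0,"wx":0,"wy":0,"wz":0},{"hand":1,"dx":0,"dy":0,"dz":0,"wx":0,"wy":0,"wz":0},{"hand":1,"dx":0,"dy":0,"dz":1,"wx":0,"wy":0,"wz":0},{"hand":1,"dx":0,"dy":0,"dz":3,"wx":0,"wy":0,"wz":0},{"hand":1,"dx":0,"dy":0,"dz":4,"wx":0,"wy":0,"wz":0},{"hand":1,"dx":0,"dy":0,"dz":5,"wx":0,"wy":0,"wz":0},{"hand":1,"dx":0,"dy":0,"dz":5,"wx":0,"wy":0,"wz":0},{"hand":1,"dx":0,"dy":0,"dz":5,"wx":0,"wy":0,"wz":0}]'
python3 - <<'E'
from h import *
cap('wrist','w3');cap('side','s3');cap('top','t3')
cv2.imwrite('pics/j3.png',np.hstack([load('w3')[0][::1,:,::-1],load('t3')[0][:,:,::-1]])[:, ::1]) if 0 else 0
E
```

```text
time_s: 7.6
position: [0.4323, -0.1992, 0.2416]
tcp_rot: [[0.015, 1.0, 0.0], [1.0, -0.015, -0.0], [-0.0, 0.0, -1.0]]
force: [0.4, -0.6, -0.3]
opening: 0.996
```

View pics/t3.png

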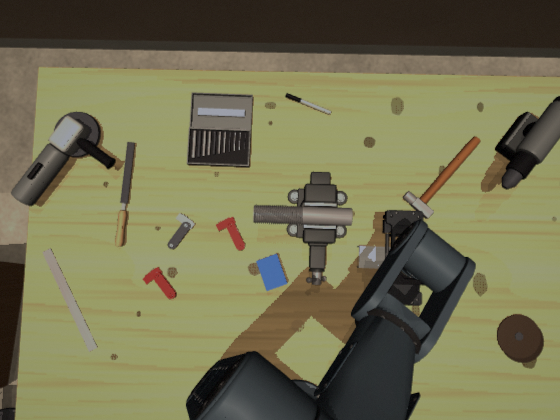

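View pics/w3.png

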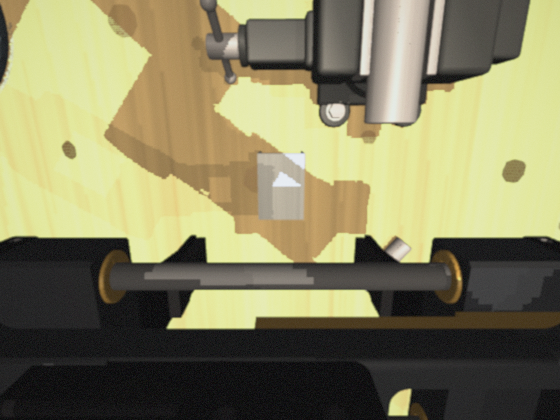

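The guard stands clear on the bench, seen at (281,186) in the wrist view and (371,257) in the top view. Next I'll go to the gauge, with the tool turned so the wrist camera looks along the gauge's +x.

```bash

python3 -m handwheel '[{"hand":1,"dx":0,"dy":2,"dz":0,"wx":0,"wy":0,"wz":-0.08},{"hand":1,"dx":0,"dy":3.5,"dz":0,"wx":0,"wy":0,"wz":-0.132},{"hand":1,"dx":0,"dy":3.5,"dz":0,"wx":0,"wy":0,"wz":-0.132},{"hand":1,"dx":0,"dy":3.5,"dz":0,"wx":0,"wy":0,"wz":-0.132},{"hand":1,"dx":0,"dy":3.5,"dz":0,"wx":0,"wy":0,"wz":-0.132},{"hand":1,"dx":0,"dy":3.5,"dz":0,"wx":0,"wy":0,"wz":-0.132},{"hand":1,"dx":0,"dy":3.5,"dz":0,"wx":0,"wy":0,"wz":-0.132},{"hand":1,"dx":0,"dy":3.5,"dz":0,"wx":0,"wy":0,"wz":-0.132},{"hand":1,"dx":0,"dy":3.5,"dz":0,"wx":0,"wy":0,"wz":-0.132},{"hand":1,"dx":0,"dy":3.5,"dz":0,"wx":0,"wy":0,"wz":-0.132}]'
python3 -m handwheel '[{"hand":1,"dx":0,"dy":3.5,"dz":0,"wx":0,"wy":0,"wz":-0.132},{"hand":1,"dx":0,"dy":3.5,"dz":0,"wx":0,"wy":0,"wz":-0.132},{"hand":1,"dx":0,"dy":3.5,"dz":0,"wx":0,"wy":0,"wz":-0.132},{"hand":1,"dx":0,"dy":3.5,"dz":0,"wx":0,"wy":0,"wz":-0.132},{"hand":1,"dx":0,"dy":3.5,"dz":0,"wx":0,"wy":0,"wz":-0.132},{"hand":1,"dx":0,"dy":2.5,"dz":0,"wx":0,"wy":0,"wz":-0.12},{"hand":1,"dx":0,"dy":0,"dz":0,"wx":0,"wy":0,"wz":0},{"hand":1,"dx":0,"dy":0,"dz":0,"wx":0,"wy":0,"wz":0}]'
python3 - <<'E'
from h import *
cap('wrist','w4');s=bot.read_state(); print(s['position'],s['tcp_rot'],s['joint_positions'])
E
```

```text
time_s: 8.75
position: [0.4313, 0.1366, 0.2377]
tcp_rot: [[0.96, 0.279, -0.004], [0.279, -0.96, -0.0], [-0.004, -0.001, -1.0]]
force: [0.7, -0.2, -0.2]
opening: 0.999
time_s: 9.55
position: [0.4317, 0.3347, 0.2375]
tcp_rot: [[0.883, -0.47, -0.003], [-0.47, -0.883, -0.002], [-0.002, 0.004, -1.0]]
force: [0.1, -0.0, -0.3]
opening: 1.0
[0.43191549 0.33420458 0.23781304] [[ 0.8820473  -0.47115202 -0.0028876 ]
 [-0.47115824 -0.88204628 -0.00206546]
 [-0.00157385  0.00318235 -0.9999937 ]] [ 2.60237610e+01  2.31657093e+01  9.23156262e+01 -3.73299866e-02
  6.47192644e+01  1.44149163e+02]
```

View pics/w4.png

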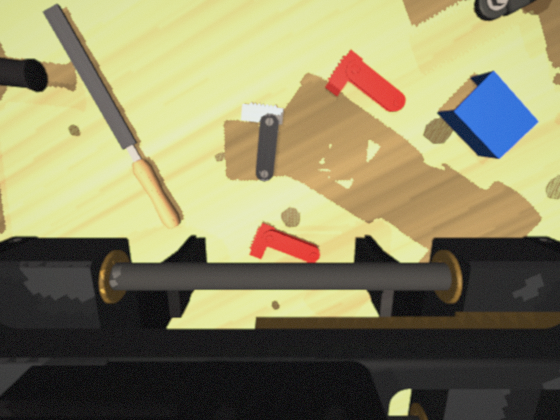

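The grey gauge is at (267,147) and its bright leaf at (262,112). A red look-alike is nearby at (285,243). I'll measure the gauge pose.

```bash
cat > meas.py <<'E'
from h import *
def at(c,uv,zz):
    R=cv2.Rodrigues(np.array(c['rvec'],float))[0]; ray=R.T@np.array([(uv[0]-c['cx'])/c['fx'],(uv[1]-c['cy'])/c['fy'],1]); o=-R.T@np.array(c['tvec'],float).ravel()
    return o+ray*(zz-o[2])/ray[2]
def case(tag,box,thr=100):
    p,d,c=load(tag); u0,v0,u1,v1=box
    g=np.zeros(p.shape[:2],np.uint8); sub=p[v0:v1,u0:u1].astype(int)
    g[v0:v1,u0:u1]=((sub.max(-1)<thr))*255
    cnt=max(cv2.findContours(g,cv2.RETR_EXTERNAL,cv2.CHAIN_APPROX_NONE)[0],key=cv2.contourArea)
    pts=np.array([at(c,q,0.014)[:2] for q in cnt[:,0]])
    r=cv2.minAreaRect((pts*1000).astype(np.float32)); return r,cnt
E
python3 - <<'E'
from meas import *
r,cnt=case('w4',(245,105,290,190)); print(r, cv2.boundingRect(cnt)); print(cv2.boxPoints(r))
p,d,c=load('w4'); W=cloud(d,c); print(W[147,267],W[215,240],W[112,250])
cv2.imwrite('pics/w4c.png',cv2.resize(p[90:260,220:340,::-1],None,fx=3.5,fy=3.5,interpolation=cv2.INTER_CUBIC))
E
```

```text
((480.9026794433594, 327.49688720703125), (22.165590286254883, 81.18733215332031), 55.87095642089844) (256, 115, 22, 65)
[[441.08212 341.09824]
 [508.28702 295.5474 ]
 [520.72327 313.89554]
 [453.51834 359.44638]]
[0.48144947 0.32644424 0.01595632] [0.41669343 0.40574568 0.00228058] [0.5292861  0.32498986 0.00877325]
```

View pics/w4c.png

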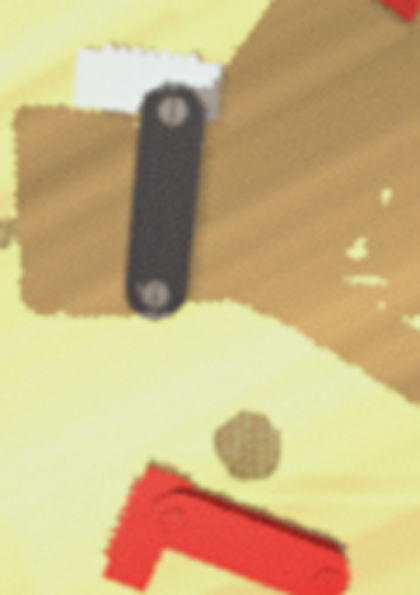

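```bash

python3 -m handwheel '[{"hand":1,"dx":1.5,"dy":-0.2,"dz":-1,"wx":0,"wy":0,"wz":-0.05},{"hand":1,"dx":3.4,"dy":-0.5,"dz":-3,"wx":0,"wy":0,"wz":-0.055},{"hand":1,"dx":0,"dy":0,"dz":-4.5,"wx":0,"wy":0,"wz":0},{"hand":1,"dx":0,"dy":0,"dz":-4.5,"wx":0,"wy":0,"wz":0},{"hand":1,"dx":0,"dy":0,"dz":-4,"wx":0,"wy":0,"wz":0},{"hand":1,"dx":0,"dy":0,"dz":-3,"wx":0,"wy":0,"wz":0},{"hand":1,"dx":0,"dy":0,"dz":-1.4,"wx":0,"wy":0,"wz":0},{"hand":1,"dx":0,"dy":0,"dz":0,"wx":0,"wy":0,"wz":0},{"hand":1,"dx":0,"dy":0,"dz":0,"wx":0,"wy":0,"wz":0}]'
```

```text
time_s: 10.5
position: [0.4828, 0.328, 0.0259]
tcp_rot: [[0.827, -0.563, 0.001], [-0.563, -0.827, 0.0], [0.001, -0.001, -1.0]]
force: [0.2, 0.6, -0.5]
opening: 1.001
```

```bash

python3 -m handwheel '[{"hand":1,"dx":-0.1,"dy":0,"dz":-1.0,"wx":0,"wy":0,"wz":0},{"hand":1,"dx":0,"dy":0,"dz":-0.8,"wx":0,"wy":0,"wz":0},{"hand":1,"dx":0,"dy":0,"dz":-0.4,"wx":0,"wy":0,"wz":0},{"hand":1,"dx":0,"dy":0,"dz":0,"wx":0,"wy":0,"wz":0}]'
```

```text
time_s: 10.9
position: [0.4806, 0.3282, 0.0026]
tcp_rot: [[0.827, -0.562, -0.001], [-0.562, -0.827, -0.0], [-0.001, 0.001, -1.0]]
force: [-0.7, -0.1, 0.4]
opening: 1.005
```

```bash

python3 -m handwheel '[{"hand":-1,"dx":0,"dy":0,"dz":0,"wx":0,"wy":0,"wz":0},{"hand":-1,"dx":0,"dy":0,"dz":0,"wx":0,"wy":0,"wz":0},{"hand":-1,"dx":0,"dy":0,"dz":0,"wx":0,"wy":0,"wz":0},{"hand":-1,"dx":0,"dy":0,"dz":0,"wx":0,"wy":0,"wz":0},{"hand":-1,"dx":0,"dy":0,"dz":0,"wx":0,"wy":0,"wz":0},{"hand":-1,"dx":0,"dy":0,"dz":0,"wx":0,"wy":0,"wz":0},{"hand":-1,"dx":0,"dy":0,"dz":0,"wx":0,"wy":0,"wz":0},{"hand":-1,"dx":0,"dy":0,"dz":0,"wx":0,"wy":0,"wz":0},{"hand":-1,"dx":0,"dy":0,"dz":0,"wx":0,"wy":0,"wz":0},{"hand":-1,"dx":0,"dy":0,"dz":0,"wx":0,"wy":0,"wz":0}]'
```

```text
time_s: 11.9
position: [0.4809, 0.3282, 0.003]
tcp_rot: [[0.827, -0.562, -0.0], [-0.562, -0.827, -0.0], [-0.0, 0.0, -1.0]]
force: [-0.5, 0.3, 1.2]
opening: 0.272
```

```bash

python3 -m handwheel '[{"hand":-1,"dx":0,"dy":0,"dz":0.5,"wx":0,"wy":0,"wz":0},{"hand":-1,"dx":0,"dy":0,"dz":1.5,"wx":0,"wy":0,"wz":0},{"hand":-1,"dx":0,"dy":0,"dz":3,"wx":0,"wy":0,"wz":0},{"hand":-1,"dx":0,"dy":0,"dz":4,"wx":0,"wy":0,"wz":0},{"hand":-1,"dx":0,"dy":0,"dz":4,"wx":0,"wy":0,"wz":0},{"hand":-1,"dx":0,"dy":0,"dz":4,"wx":0,"wy":0,"wz":0},{"hand":-1,"dx":0,"dy":0,"dz":2,"wx":0,"wy":0,"wz":0},{"hand":-1,"dx":0,"dy":0,"dz":0,"wx":0,"wy":0,"wz":0}]'
python3 - <<'E'
from h import *
cap('wrist','w5');s=bot.read_state(); print(s['position'],s['tcp_rot'],s['joint_positions'])
E
```

```text
time_s: 12.7
position: [0.4832, 0.3294, 0.1978]
tcp_rot: [[0.827, -0.562, 0.009], [-0.562, -0.827, 0.004], [0.005, -0.008, -1.0]]
force: [-0.1, 0.2, -1.7]
opening: 0.279
[0.4816508  0.32862861 0.19523292] [[ 0.82695294 -0.56225689  0.00400378]
 [-0.56226632 -0.82695437  0.00174846]
 [ 0.00232786 -0.00369709 -0.99999046]] [2.33307192e+01 2.87725881e+01 9.00716065e+01 1.30168160e-03
 6.09054870e+01 1.47542622e+02]
```

View pics/w5.png

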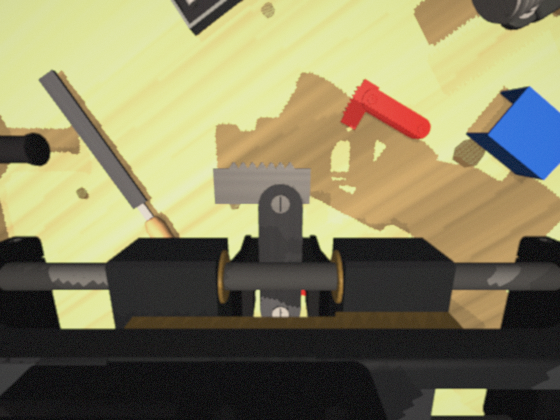

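The gauge is held, with its leaf and seven teeth visible at cols ~230–295, rows 162–170. I'll zoom in to measure the tips in the tool frame.

```bash
python3 - <<'E'
from meas import *
p,d,c=load('w5')
cv2.imwrite('pics/w5c.png',cv2.resize(p[150:220,205:320,::-1],None,fx=6.5,fy=6.5,interpolation=cv2.INTER_CUBIC))
W=cloud(d,c); print(W[185,225],W[185,250],W[185,245],W[215,280])
E
```

```text
[0.5343472  0.33069904 0.20443635] [0.52663961 0.31981414 0.20298   ] [0.52825356 0.32184093 0.20406474] [0.50517849 0.31460753 0.21036938]
```

View pics/w5c.png

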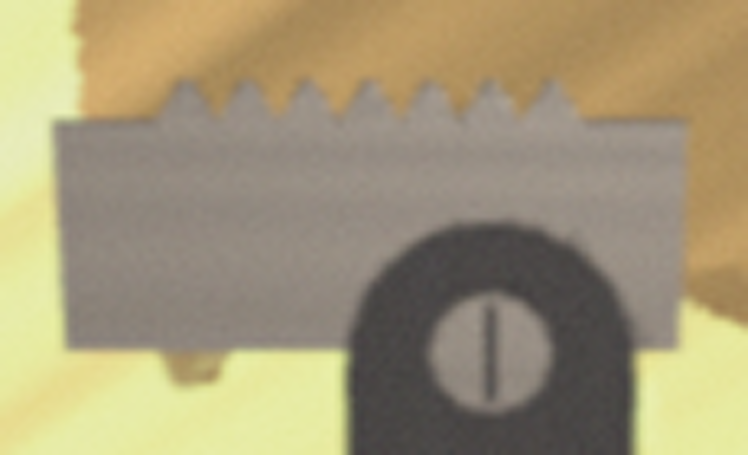

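```bash
python3 - <<'E'
from meas import *
p,d,c=load('w5'); s=bot.read_state(); R=np.array(s['tcp_rot']);t=np.array(s['position'])
print(t)
for q in [(187,80),(370,80),(551,80),(490,350)]:
    uv=(205+(q[0]+.5)/6.5-.5,150+(q[1]+.5)/6.5-.5)
    X=at(c,uv,t[2]+.004 if q[1]<100 else t[2]+.011); print(uv,X.round(4),(R.T@(X-t)).round(4))
E
```

```text
[0.4816508  0.32862861 0.19523292]
(233.34615384615384, 161.8846153846154) [0.5418 0.3206 0.1992] [ 0.0543 -0.0272 -0.0038]
(261.5, 161.8846153846154) [0.5332 0.3079 0.1992] [ 0.0543 -0.0118 -0.0038]
(289.3461538461538, 161.8846153846154) [0.5246 0.2953 0.1992] [ 0.0543  0.0034 -0.0039]
(279.96153846153845, 203.4230769230769) [0.5096 0.3117 0.2062] [ 0.0327 -0.0017 -0.0109]
```

```bash

python3 -m handwheel '[{"hand":-1,"dx":-0.6,"dy":-2,"dz":0,"wx":0,"wy":0,"wz":0.06},{"hand":-1,"dx":-0.7,"dy":-4,"dz":0,"wx":0,"wy":0,"wz":0.08},{"hand":-1,"dx":-0.7,"dy":-4,"dz":0,"wx":0,"wy":0,"wz":0.08},{"hand":-1,"dx":-0.7,"dy":-4,"dz":0,"wx":0,"wy":0,"wz":0.08},{"hand":-1,"dx":-0.7,"dy":-4,"dz":0,"wx":0,"wy":0,"wz":0.08},{"hand":-1,"dx":-0.6,"dy":-4,"dz":0,"wx":0,"wy":0,"wz":0.08},{"hand":-1,"dx":-0.4,"dy":-3.5,"dz":0,"wx":0,"wy":0,"wz":0.07},{"hand":-1,"dx":-0.2,"dy":-2.5,"dz":0,"wx":0,"wy":0,"wz":0.051},{"hand":-1,"dx":0,"dy":0,"dz":0,"wx":0,"wy":0,"wz":0},{"hand":-1,"dx":0,"dy":0,"dz":0,"wx":0,"wy":0,"wz":0}]'
python3 - <<'E'
from h import *
cap('wrist','w6');s=bot.read_state(); print(s['position'],s['tcp_rot'])
E
```

```text
time_s: 13.75
position: [0.4339, 0.0482, 0.192]
tcp_rot: [[1.0, -0.019, -0.003], [-0.019, -1.0, 0.001], [-0.003, -0.001, -1.0]]
force: [-0.2, -0.0, -2.1]
opening: 0.269
[0.43410038 0.0487576  0.19214645] [[ 9.99848212e-01 -1.72359534e-02 -2.54459207e-03]
 [-1.72337866e-02 -9.99851108e-01  8.71005225e-04]
 [-2.55922580e-03 -8.27020061e-04 -9.99996383e-01]]
```

View pics/w6.png

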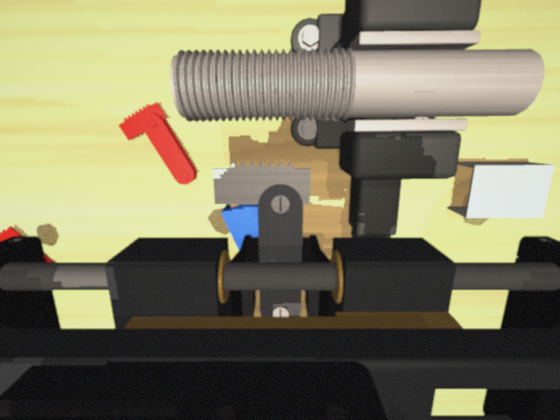

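The stud spans (172–543, 48–122), with the leaf below it at cols 214–310. I'll fit the stud's yaw and groove phase.

```bash
cat > stud.py <<'E'
from meas import *
from scipy.optimize import least_squares
def fit(tag):
    p,d,c=load(tag); W=cloud(d,c)
    m=(W[...,2]>.134)&(abs(W[...,0]-.535)<.03)&(W[...,1]>-.11)&(W[...,1]<.118)
    P=W[m]; sh=P[:,1]<0; 
    def res(q,P=P):
        x0,z0,k,kz=q; r=np.hypot(P[:,0]-x0-k*P[:,1],P[:,2]-z0-kz*P[:,1])
        return r-np.where(P[:,1]<-.003,.0225,.0228)
    s=least_squares(res,[.535,.124,0,0],loss='soft_l1',f_scale=.002)
    return s.x,len(P)
if __name__=='__main__':
    import sys
    print(fit(sys.argv[1]))
E
python3 stud.py w6
python3 - <<'E'
from meas import *
p,d,c=load('w6')
cv2.imwrite('pics/w6c.png',cv2.resize(p[40:210,165:345,::-1],None,fx=4.4,fy=3.5,interpolation=cv2.INTER_CUBIC))
E
```

```text
(array([ 0.53451978,  0.12531637,  0.00654766, -0.00223693]), 24197)
```

View pics/w6c.png

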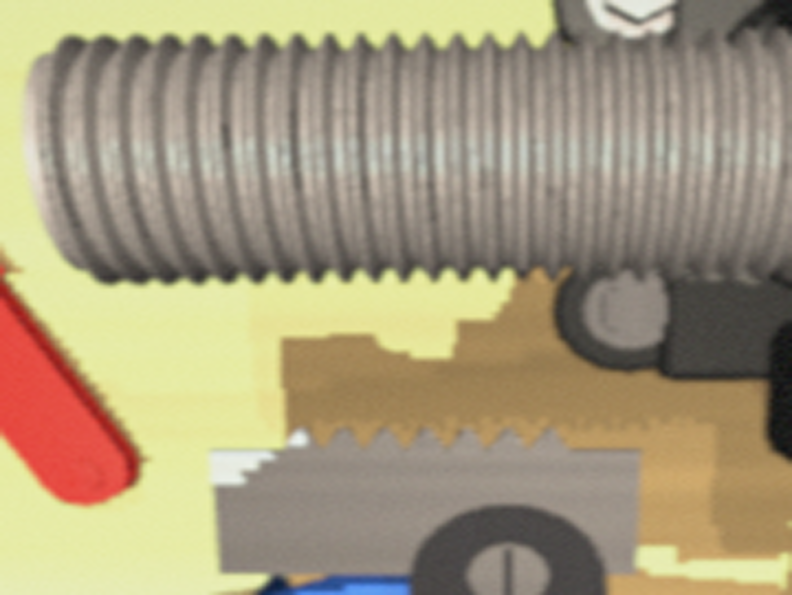

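```bash

python3 -m handwheel '[{"hand":-1,"dx":0,"dy":0,"dz":-1.5,"wx":0,"wy":0,"wz":0.01},{"hand":-1,"dx":0,"dy":0,"dz":-2.5,"wx":0,"wy":0,"wz":0},{"hand":-1,"dx":0,"dy":0,"dz":-2,"wx":0,"wy":0,"wz":0},{"hand":-1,"dx":0,"dy":0,"dz":-1.2,"wx":0,"wy":0,"wz":0},{"hand":-1,"dx":0,"dy":0,"dz":0,"wx":0,"wy":0,"wz":0},{"hand":-1,"dx":0,"dy":0,"dz":0,"wx":0,"wy":0,"wz":0},{"hand":-1,"dx":0,"dy":0,"dz":0,"wx":0,"wy":0,"wz":0}]'
python3 - <<'E'
from meas import *
cap('wrist','w7');s=bot.read_state(); print(s['position'],s['tcp_rot'])
p,d,c=load('w7')
cv2.imwrite('pics/w7c.png',cv2.resize(p[30:210,170:350,::-1],None,fx=4.4,fy=3.3,interpolation=cv2.INTER_CUBIC))
E
python3 stud.py w7
```

```text
time_s: 14.5
position: [0.4356, 0.0488, 0.1216]
tcp_rot: [[1.0, -0.005, 0.001], [-0.005, -1.0, -0.0], [0.001, 0.0, -1.0]]
force: [0.8, -0.2, -1.8]
opening: 0.273
[0.435612   0.04863339 0.12168404] [[ 9.99983462e-01 -5.51411102e-03  1.63438822e-03]
 [-5.51384543e-03 -9.99984785e-01 -1.66962660e-04]
 [ 1.63528400e-03  1.57948135e-04 -9.99998650e-01]]
(array([ 0.5341157 ,  0.12532495,  0.01118071, -0.00250493]), 45325)
```

View pics/w7.png

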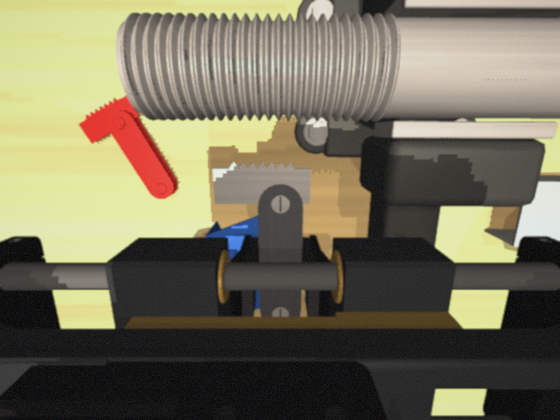

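View pics/w7c.png

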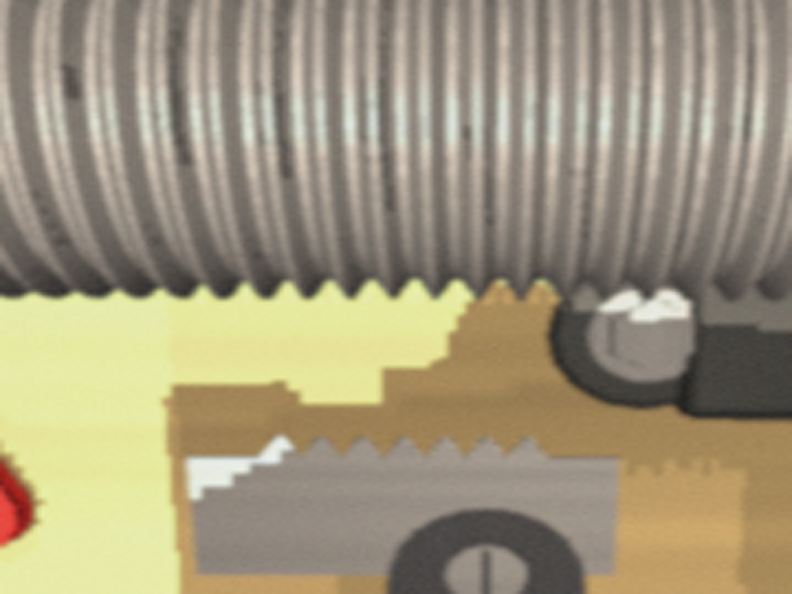

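```bash

python3 -m handwheel '[{"hand":-1,"dx":0.6,"dy":-0.12,"dz":-0.17,"wx":0,"wy":0,"wz":0},{"hand":-1,"dx":0.7,"dy":0,"dz":0,"wx":0,"wy":0,"wz":0},{"hand":-1,"dx":0.3,"dy":0,"dz":0,"wx":0,"wy":0,"wz":0},{"hand":-1,"dx":0,"dy":0,"dz":0,"wx":0,"wy":0,"wz":0},{"hand":-1,"dx":0,"dy":0,"dz":0,"wx":0,"wy":0,"wz":0}]'
python3 - <<'E'
from meas import *
cap('wrist','w8');s=bot.read_state(); print(s['position'],s['tcp_rot'][0])
p,d,c=load('w8')
cv2.imwrite('pics/w8c.png',cv2.resize(p[100:200,205:325,::-1],None,fx=6.5,fy=6,interpolation=cv2.INTER_CUBIC))
E
python3 stud.py w8
```

```text
time_s: 15.05
position: [0.4509, 0.0471, 0.1193]
tcp_rot: [[1.0, -0.006, -0.0], [-0.006, -1.0, 0.0], [-0.0, -0.0, -1.0]]
force: [-1.0, 0.4, -1.5]
opening: 0.272
[0.45071806 0.04712175 0.11929065] [ 9.99980142e-01 -6.27441197e-03 -5.89716250e-04]
(array([ 0.53455578,  0.12539539,  0.00474696, -0.00373193]), 45437)
```

View pics/w8c.png

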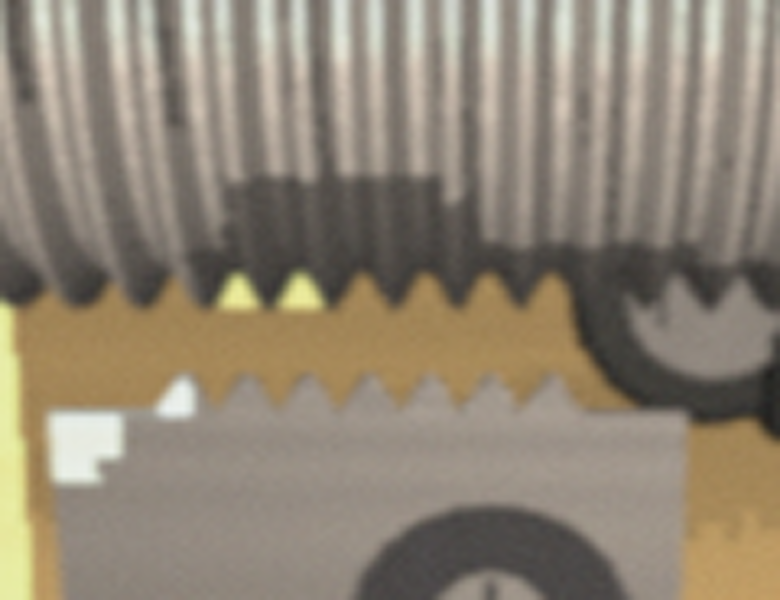

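Aligned: the leaf tips (187…551) lie on the groove columns (e.g. 490 against 489), and both the crest line (row 305) and the tip line (row 375) are level. I'll advance gently.

```bash

python3 -m handwheel '[{"hand":-1,"dx":0.3,"dy":0,"dz":0.07,"wx":0,"wy":0,"wz":0},{"hand":-1,"dx":0.25,"dy":0,"dz":0,"wx":0,"wy":0,"wz":0},{"hand":-1,"dx":0.1,"dy":0,"dz":0,"wx":0,"wy":0,"wz":0},{"hand":-1,"dx":0.05,"dy":0,"dz":0,"wx":0,"wy":0,"wz":0},{"hand":-1,"dx":0,"dy":0,"dz":0,"wx":0,"wy":0,"wz":0}]'
python3 - <<'E'
from meas import *
cap('wrist','w9');s=bot.read_state(); print(s['position'],s['tcp_rot'][0],s['force'],s['moment'])
p,d,c=load('w9')
cv2.imwrite('pics/w9c.png',cv2.resize(p[100:200,205:325,::-1],None,fx=6.5,fy=6,interpolation=cv2.INTER_CUBIC))
E
```

```text
time_s: 15.6
position: [0.458, 0.0471, 0.12]
tcp_rot: [[1.0, -0.006, -0.0], [-0.006, -1.0, 0.0], [-0.0, -0.0, -1.0]]
force: [-0.6, 0.8, -1.6]
opening: 0.271
[0.45792366 0.04711396 0.12000462] [ 9.99980802e-01 -6.19241472e-03 -2.23466227e-04] [ 1.1589724   0.25511813 -1.42562756] [-0.04271848  0.05914551  0.00658985]
```

View pics/w9c.png

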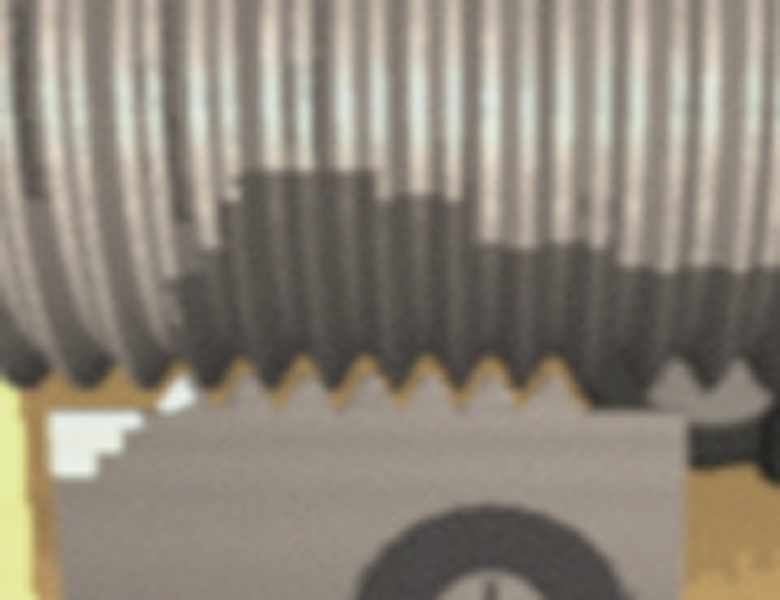

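The teeth are entering the grooves with even gaps on both flanks. About 1.5–2 mm remains, so I'll go in small steps and watch the force.

```bash

python3 -m handwheel '[{"hand":-1,"dx":0.1,"dy":0,"dz":0,"wx":0,"wy":0,"wz":0},{"hand":-1,"dx":0,"dy":0,"dz":0,"wx":0,"wy":0,"wz":0}]'
python3 -m handwheel '[{"hand":-1,"dx":0.05,"dy":0,"dz":0,"wx":0,"wy":0,"wz":0},{"hand":-1,"dx":0,"dy":0,"dz":0,"wx":0,"wy":0,"wz":0}]'
python3 - <<'E'
from meas import *
cap('wrist','w10');s=bot.read_state(); print(s['position'],s['tcp_rot'][0],s['force'],s['moment'])
p,d,c=load('w10')
cv2.imwrite('pics/w10c.png',cv2.resize(p[100:200,205:325,::-1],None,fx=6.5,fy=6,interpolation=cv2.INTER_CUBIC))
E
```

```text
time_s: 15.85
position: [0.4592, 0.0471, 0.1201]
tcp_rot: [[1.0, -0.006, 0.0], [-0.006, -1.0, -0.0], [0.0, 0.0, -1.0]]
force: [0.4, -0.0, -1.7]
opening: 0.266
time_s: 16.05
position: [0.4596, 0.0471, 0.12]
tcp_rot: [[1.0, -0.006, 0.0], [-0.006, -1.0, 0.0], [0.0, -0.0, -1.0]]
force: [-0.0, -0.4, -1.7]
opening: 0.273
[0.45948614 0.04709685 0.12002649] [ 9.99980407e-01 -6.25931374e-03 -8.03942878e-05] [-0.4289992  -0.12135198 -2.09021152] [ 0.06849188  0.02489773 -0.01245347]
```

View pics/w10c.png

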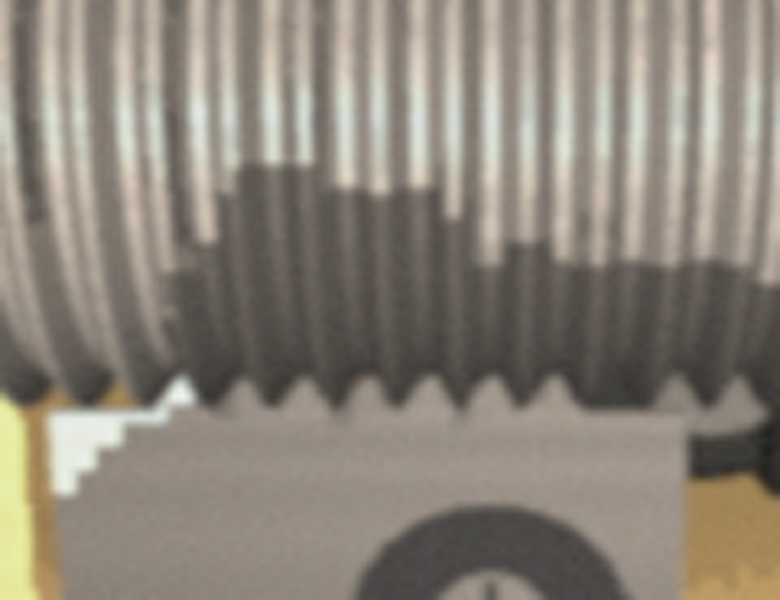

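```bash

python3 -m handwheel '[{"hand":-1,"dx":0.03,"dy":0,"dz":0,"wx":0,"wy":0,"wz":0},{"hand":-1,"dx":0,"dy":0,"dz":0,"wx":0,"wy":0,"wz":0}]'
python3 -m handwheel '[{"hand":-1,"dx":0.03,"dy":0,"dz":0,"wx":0,"wy":0,"wz":0},{"hand":-1,"dx":0,"dy":0,"dz":0,"wx":0,"wy":0,"wz":0}]'
```

```text
time_s: 16.3
position: [0.4597, 0.0471, 0.12]
tcp_rot: [[1.0, -0.006, -0.0], [-0.006, -1.0, 0.0], [-0.0, -0.0, -1.0]]
force: [0.1, 0.3, -1.3]
opening: 0.272
time_s: 16.5
position: [0.4597, 0.0471, 0.12]
tcp_rot: [[1.0, -0.006, -0.001], [-0.006, -1.0, 0.0], [-0.001, -0.0, -1.0]]
force: [-0.8, 0.2, -1.4]
opening: 0.272
```

```bash

python3 -m handwheel '[{"hand":-1,"dx":0.03,"dy":0,"dz":0,"wx":0,"wy":0,"wz":0},{"hand":-1,"dx":0,"dy":0,"dz":0,"wx":0,"wy":0,"wz":0}]'
python3 -m handwheel '[{"hand":-1,"dx":0.03,"dy":0,"dz":0,"wx":0,"wy":0,"wz":0},{"hand":-1,"dx":0,"dy":0,"dz":0,"wx":0,"wy":0,"wz":0}]'
```

```text
time_s: 16.7
position: [0.4597, 0.0471, 0.1199]
tcp_rot: [[1.0, -0.006, -0.001], [-0.006, -1.0, 0.0], [-0.001, -0.0, -1.0]]
force: [-1.8, -0.4, -0.6]
opening: 0.271
time_s: 16.9
position: [0.4597, 0.0472, 0.1199]
tcp_rot: [[1.0, -0.006, -0.002], [-0.006, -1.0, 0.0], [-0.002, -0.0, -1.0]]
force: [-3.0, -0.2, -0.6]
opening: 0.272
```

The TCP has stopped at x=0.4597 and the force is rising softly (−3 N), so the gauge is home. I'll hold it and look.

```bash

python3 -m handwheel '[{"hand":-1,"dx":0,"dy":0,"dz":0,"wx":0,"wy":0,"wz":0},{"hand":-1,"dx":0,"dy":0,"dz":0,"wx":0,"wy":0,"wz":0},{"hand":-1,"dx":0,"dy":0,"dz":0,"wx":0,"wy":0,"wz":0},{"hand":-1,"dx":0,"dy":0,"dz":0,"wx":0,"wy":0,"wz":0},{"hand":-1,"dx":0,"dy":0,"dz":0,"wx":0,"wy":0,"wz":0}]'
python3 - <<'E'
from meas import *
cap('wrist','w11');cap('side','s11');s=bot.read_state(); print(s['position'],s['tcp_rot'],s['force'],s['moment'])
p,d,c=load('w11')
a=cv2.resize(p[100:200,205:325,::-1],None,fx=6.5,fy=6,interpolation=cv2.INTER_CUBIC)
cv2.imwrite('pics/w11c.png',a)
cv2.imwrite('pics/s11c.png',cv2.resize(load('s11')[0][130:280,200:380,::-1],None,fx=4,fy=4,interpolation=cv2.INTER_CUBIC))
E
```

```text
time_s: 17.4
position: [0.4598, 0.0472, 0.1199]
tcp_rot: [[1.0, -0.006, -0.002], [-0.006, -1.0, 0.0], [-0.002, -0.0, -1.0]]
force: [-4.2, -0.8, -1.1]
opening: 0.272
[0.45976428 0.0471617  0.11985581] [[ 9.99979590e-01 -6.06115029e-03 -2.02017925e-03]
 [-6.06089068e-03 -9.99981624e-01  1.34605878e-04]
 [-2.02095800e-03 -1.22359045e-04 -9.99997950e-01]] [-4.85635692 -1.16450707 -1.32784399] [-0.10706958  0.82449924 -0.04263035]
```

View pics/w11c.png

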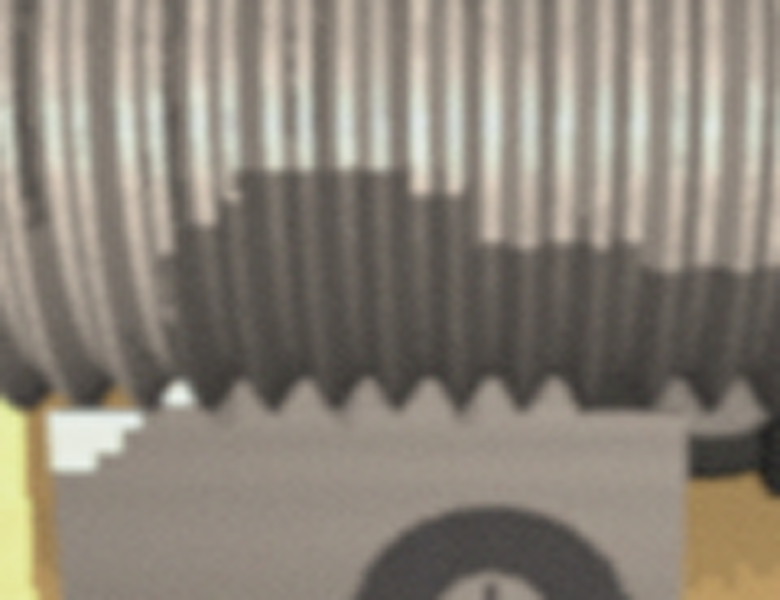

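View pics/s11c.png

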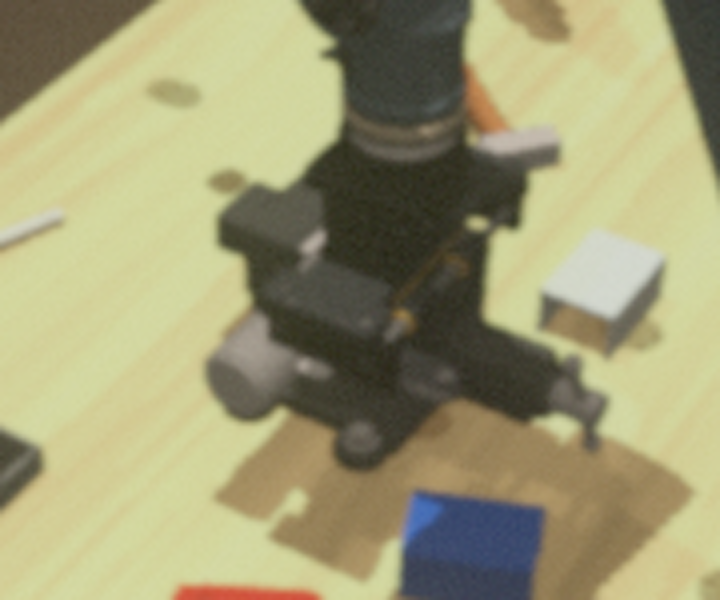

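The teeth are fully meshed, with the thread crests at the leaf's base line (row ~408) on all seven teeth and no gap. I'll hold for another second or so.

```bash

python3 -m handwheel '[{"hand":-1,"dx":-0.02,"dy":0,"dz":0,"wx":0,"wy":0,"wz":0},{"hand":-1,"dx":0,"dy":0,"dz":0,"wx":0,"wy":0,"wz":0},{"hand":-1,"dx":0,"dy":0,"dz":0,"wx":0,"wy":0,"wz":0},{"hand":-1,"dx":0,"dy":0,"dz":0,"wx":0,"wy":0,"wz":0},{"hand":-1,"dx":0,"dy":0,"dz":0,"wx":0,"wy":0,"wz":0},{"hand":-1,"dx":0,"dy":0,"dz":0,"wx":0,"wy":0,"wz":0},{"hand":-1,"dx":0,"dy":0,"dz":0,"wx":0,"wy":0,"wz":0},{"hand":-1,"dx":0,"dy":0,"dz":0,"wx":0,"wy":0,"wz":0},{"hand":-1,"dx":0,"dy":0,"dz":0,"wx":0,"wy":0,"wz":0},{"hand":-1,"dx":0,"dy":0,"dz":0,"wx":0,"wy":0,"wz":0}]'
python3 -m handwheel '[{"hand":-1,"dx":0,"dy":0,"dz":0,"wx":0,"wy":0,"wz":0},{"hand":-1,"dx":0,"dy":0,"dz":0,"wx":0,"wy":0,"wz":0},{"hand":-1,"dx":0,"dy":0,"dz":0,"wx":0,"wy":0,"wz":0}]'
```

```text
time_s: 18.5
position: [0.4598, 0.0472, 0.1199]
tcp_rot: [[1.0, -0.006, -0.002], [-0.006, -1.0, 0.0], [-0.002, -0.0, -1.0]]
force: [-5.1, -1.4, -1.6]
opening: 0.275
time_s: 18.8
position: [0.4598, 0.0472, 0.1199]
tcp_rot: [[1.0, -0.006, -0.002], [-0.006, -1.0, 0.0], [-0.002, -0.0, -1.0]]
force: [-5.3, 0.1, -0.7]
opening: 0.272
```

Held for more than 2 s. I'll withdraw straight back, rise, and return the gauge to its place.

```bash

python3 -m handwheel '[{"hand":-1,"dx":-0.3,"dy":0,"dz":0,"wx":0,"wy":0,"wz":0},{"hand":-1,"dx":-0.7,"dy":0,"dz":0,"wx":0,"wy":0,"wz":0},{"hand":-1,"dx":-1.0,"dy":0,"dz":0,"wx":0,"wy":0,"wz":0},{"hand":-1,"dx":-1.0,"dy":0,"dz":0,"wx":0,"wy":0,"wz":0},{"hand":-1,"dx":0,"dy":0,"dz":1.5,"wx":0,"wy":0,"wz":0},{"hand":-1,"dx":0,"dy":0,"dz":3,"wx":0,"wy":0,"wz":0},{"hand":-1,"dx":0,"dy":0,"dz":2,"wx":0,"wy":0,"wz":0},{"hand":-1,"dx":0,"dy":0,"dz":0.5,"wx":0,"wy":0,"wz":0}]'
python3 -m handwheel '[{"hand":-1,"dx":0.3,"dy":2,"dz":0,"wx":0,"wy":0,"wz":-0.05},{"hand":-1,"dx":0.7,"dy":4,"dz":0,"wx":0,"wy":0,"wz":-0.08},{"hand":-1,"dx":0.7,"dy":4,"dz":0,"wx":0,"wy":0,"wz":-0.08},{"hand":-1,"dx":0.7,"dy":4,"dz":0,"wx":0,"wy":0,"wz":-0.08},{"hand":-1,"dx":0.7,"dy":4,"dz":0,"wx":0,"wy":0,"wz":-0.08},{"hand":-1,"dx":0.7,"dy":4,"dz":0,"wx":0,"wy":0,"wz":-0.08},{"hand":-1,"dx":0.7,"dy":3.5,"dz":0,"wx":0,"wy":0,"wz":-0.08},{"hand":-1,"dx":0.6,"dy":2.6,"dz":0,"wx":0,"wy":0,"wz":-0.05},{"hand":-1,"dx":0,"dy":0,"dz":0,"wx":0,"wy":0,"wz":0},{"hand":-1,"dx":0,"dy":0,"dz":0,"wx":0,"wy":0,"wz":0}]'
```

```text
time_s: 19.6
position: [0.4314, 0.047, 0.1919]
tcp_rot: [[1.0, -0.006, 0.005], [-0.006, -1.0, -0.001], [0.005, 0.001, -1.0]]
force: [0.5, -0.1, -1.6]
opening: 0.27
time_s: 20.6
position: [0.4802, 0.3279, 0.1886]
tcp_rot: [[0.834, -0.552, -0.002], [-0.552, -0.834, -0.002], [-0.001, 0.003, -1.0]]
force: [-0.1, -0.8, -1.8]
opening: 0.274
```

Now I'll lower it, from z 0.1886 down to about 0.008 first.

```bash

python3 -m handwheel '[{"hand":-1,"dx":0,"dy":0,"dz":-2,"wx":0,"wy":0,"wz":0},{"hand":-1,"dx":0,"dy":0,"dz":-4,"wx":0,"wy":0,"wz":0},{"hand":-1,"dx":0,"dy":0,"dz":-4,"wx":0,"wy":0,"wz":0},{"hand":-1,"dx":0,"dy":0,"dz":-4,"wx":0,"wy":0,"wz":0},{"hand":-1,"dx":0,"dy":0,"dz":-2.5,"wx":0,"wy":0,"wz":0},{"hand":-1,"dx":0,"dy":0,"dz":-1,"wx":0,"wy":0,"wz":0},{"hand":-1,"dx":0,"dy":0,"dz":-0.5,"wx":0,"wy":0,"wz":0},{"hand":-1,"dx":0,"dy":0,"dz":0,"wx":0,"wy":0,"wz":0},{"hand":-1,"dx":0,"dy":0,"dz":0,"wx":0,"wy":0,"wz":0}]'
```

```text
time_s: 21.5
position: [0.4826, 0.3283, 0.0114]
tcp_rot: [[0.833, -0.553, 0.002], [-0.553, -0.833, 0.001], [0.002, -0.002, -1.0]]
force: [-0.9, 0.6, -1.4]
opening: 0.273
```

```bash

python3 -m handwheel '[{"hand":-1,"dx":0,"dy":0,"dz":-0.4,"wx":0,"wy":0,"wz":0},{"hand":-1,"dx":0,"dy":0,"dz":-0.2,"wx":0,"wy":0,"wz":0},{"hand":-1,"dx":0,"dy":0,"dz":-0.1,"wx":0,"wy":0,"wz":0},{"hand":-1,"dx":0,"dy":0,"dz":0,"wx":0,"wy":0,"wz":0},{"hand":-1,"dx":0,"dy":0,"dz":0,"wx":0,"wy":0,"wz":0}]'
python3 -m handwheel '[{"hand":-1,"dx":0,"dy":0,"dz":-0.1,"wx":0,"wy":0,"wz":0},{"hand":-1,"dx":0,"dy":0,"dz":0,"wx":0,"wy":0,"wz":0}]'
```

```text
time_s: 22.0
position: [0.4815, 0.3282, 0.0031]
tcp_rot: [[0.833, -0.553, 0.0], [-0.553, -0.833, 0.0], [0.0, -0.0, -1.0]]
force: [-0.2, -0.6, -2.3]
opening: 0.272
time_s: 22.2
position: [0.4815, 0.3282, 0.003]
tcp_rot: [[0.833, -0.553, 0.0], [-0.553, -0.833, 0.0], [0.0, -0.0, -1.0]]
force: [-1.4, -0.9, 4.1]
opening: 0.277
```

It's in contact and level. I'll release, let the fingers open fully, then rise.

```bash

python3 -m handwheel '[{"hand":1,"dx":0,"dy":0,"dz":0,"wx":0,"wy":0,"wz":0},{"hand":1,"dx":0,"dy":0,"dz":0,"wx":0,"wy":0,"wz":0},{"hand":1,"dx":0,"dy":0,"dz":0,"wx":0,"wy":0,"wz":0},{"hand":1,"dx":0,"dy":0,"dz":0,"wx":0,"wy":0,"wz":0},{"hand":1,"dx":0,"dy":0,"dz":0.3,"wx":0,"wy":0,"wz":0},{"hand":1,"dx":0,"dy":0,"dz":1.5,"wx":0,"wy":0,"wz":0},{"hand":1,"dx":0,"dy":0,"dz":3.5,"wx":0,"wy":0,"wz":0},{"hand":1,"dx":0,"dy":0,"dz":4.5,"wx":0,"wy":0,"wz":0},{"hand":1,"dx":0,"dy":0,"dz":4.5,"wx":0,"wy":0,"wz":0},{"hand":1,"dx":0,"dy":0,"dz":4.5,"wx":0,"wy":0,"wz":0}]'
python3 -m handwheel '[{"hand":1,"dx":-2,"dy":0,"dz":2,"wx":0,"wy":0,"wz":0},{"hand":1,"dx":-3,"dy":1,"dz":2,"wx":0,"wy":0,"wz":0},{"hand":1,"dx":0,"dy":0,"dz":0,"wx":0,"wy":0,"wz":0},{"hand":1,"dx":0,"dy":0,"dz":0,"wx":0,"wy":0,"wz":0}]'
python3 - <<'E'
from h import *
cap('wrist','w12');cap('side','s12');cap('top','t12')
for a,b in (('t3','t12'),('side0','s12')): pass
p,d,c=load('w12');W=cloud(d,c)
cv2.imwrite('pics/f12.png',np.vstack([np.hstack([cv2.resize(load(t)[0][:,:,::-1],(400,300)) for t in ('w12','s12')]),np.hstack([cv2.resize(load(t)[0][:,:,::-1],(400,300)) for t in ('top0','t12')])]))
E
```

```text
time_s: 23.2
position: [0.4812, 0.328, 0.193]
tcp_rot: [[0.833, -0.553, 0.001], [-0.553, -0.833, 0.0], [0.0, -0.001, -1.0]]
force: [1.1, 1.3, -0.0]
opening: 0.987
time_s: 23.6
position: [0.4313, 0.3384, 0.2316]
tcp_rot: [[0.834, -0.552, 0.003], [-0.552, -0.834, 0.001], [0.002, -0.002, -1.0]]
force: [0.8, -0.5, -1.1]
opening: 1.002
```

View pics/f12.png

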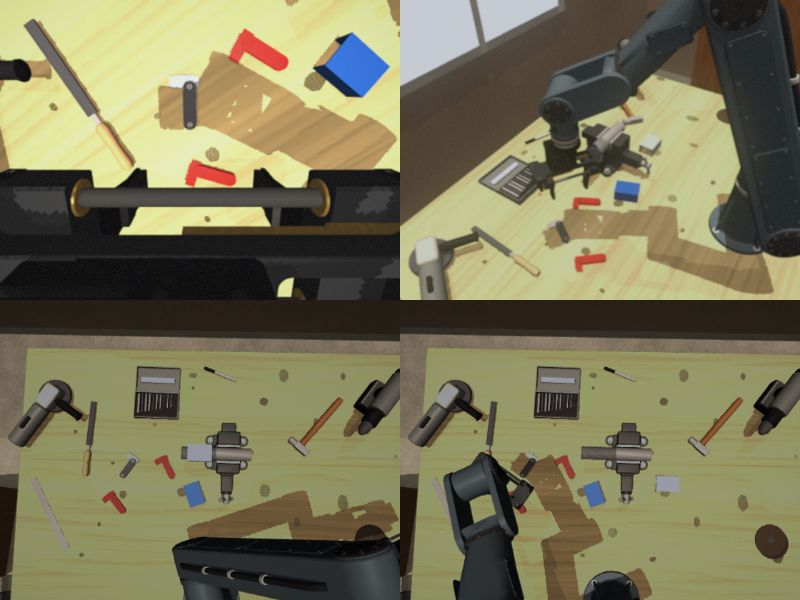

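The wrist view shows the gauge lying flat in its old place, seen at about (267,147) in full-size pixels. The guard stands right of the vise at (668,484) in the lower-right pane. The hammer, file and bit case are where they were, and the robot touches nothing.

```bash
python3 -c "
from rig import hand_in
print(hand_in())"
```

```text
the job is handed in; nothing more can be done
None
```

The job is done and handed in at about 24 s on the robot's clock. No verdict was reported.

- **Guard:** I lifted the aluminium channel off the thread and set it open side down on clear bench right of the vise.
- **Gauge in the thread:** I took the grey steel gauge by its case and bedded its teeth into the grooves from the robot's side. The arm stopped at x = 0.4597 m with about 3–5 N. I held it there for over 2 s, and the picture showed all seven teeth meshed with no gap.
- **Gauge put back:** It lies flat where it was first found, released on contact at about 4 N.
- **Last pictures:** The arm touched nothing. The hammer, file, bit case and look-alikes looked unmoved, judged by eye and not measured.

Three measurements did not agree exactly:
- **Stud yaw:** estimates ran from about −0.3° to −0.9°, so I set the gauge square by the crest and tip lines in the picture instead.
- **Stud height:** the cameras put the stud's axis about 1 mm higher than the 124 mm given, and I used 124 mm.
- **Hold force:** backing off 0.2 mm during the hold did not lower the force, which stayed at about 5 N.

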